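# Index the inspection carousel and load a bushing

### The arm

A 6-joint arm with a two-finger parallel gripper is mounted at the origin on the work surface; the furniture and walls round the work are solid. World frame = base frame: x ahead of the robot, y to its left, z up, the work surface at z = 0. Lengths are in m, angles in rad, forces in N, time in s.
With the tool pointing down it reaches from about 0.35 to 1 m from the base axis. Payload 7.1 kg.
Tool frame: the origin (TCP) lies at the very end of the fingers, on their centre line; the grasp point (between the pads) lies 19 mm behind it; z points along the fingers, y is the line along which they close (so a half turn about z gives the same grasp; the last joint's range is limited). The gripper opens to 85 mm and grips with 20 to 120 N. Pads are 22 mm wide; open, the fingers measure 114 mm over their backs; the gripper's body (76 mm by 85 mm) begins 54 mm behind the grasp point. The pads swing forward as they close: fully open they stand 13 mm farther back than shut.
Start: joints at [-1.136, 0.423, 1.63, -0, 1.089, -0.019], TCP at [0.274, -0.562, 0.231] pointing down, gripper open.
Joint ranges: [-3, 3], [-0.9, 2.11], [0.09, 2.58], [-1.31, 4.45], [0.11, 2.69], [-2.54, 2.54]. Speed limits (rad/s): [2.39, 2.39, 3.01, 3.14, 3.14, 3.14].

### API

Orientations are given as a unit quaternion [w, x, y, z].
In Python, from cell import observe, read_camera, finish_job gives the robot as it stands. The module is installed in compiled form; this text tells all that it offers.
- The arm moves only by the tool move_arm, never from a script. Its argument "plan" is a list of rows, each a list of 3 entries, a list of its own where there are three numbers: the shift along the world's x, y, z in mm, then the turn, a rotation vector about the world's x, y, z in degrees, then the opening, from 0 (shut) to 1 (fully open). In form: [[[x, y, z], [ax, ay, az], jaw], ...]. A call has exactly 5 rows; each row is the pose to reach, as a shift and turn from the pose commanded when the call began; what a row does not reach only later rows make up. A row lasts 1/12 s, in which the tool goes at most 41.7 mm and 7.16 degrees, less where a joint would pass 70% of its speed; a pose out of reach is approached as far as the arm can. A call with a gripper value outside its range is refused whole. The fingers move at their own pace and stop on an object; "squeeze" is the grip in N (left out, the last holds). Time passes only in rows, so rows that repeat a pose let the fingers close, or fill a call up. It gives the time, the measured TCP pose, the force, the opening and the grip force at its end, in the units of the state.
- observe(): the state, without advancing time (a new reading comes with each control period).
- read_camera(name): name is "side" or "top" or "wrist"; returns a dict with "image" (480x640x3 uint8, red, green, blue), "fx", "fy", "cx", "cy" (pixels), "distortion" ([k1, k2, p1, p2, k3] as OpenCV has them; the pictures are not rectified), "rvec" (rotation vector, rad) and "tvec" (3), from world to camera coordinates, as OpenCV has them; the wrist camera has in their place "hand_eye" (4x4, takes a point from camera to tool coordinates, whose origin is the TCP and whose axes are the flange's). Camera axes: x right, y down, z forward; pixel columns grow to the right and rows downward; lengths in m; the calibration is good to about 2 mm. A picture is of the moment at which its call begins: read the wrist's pose just before it. There is no depth.
- finish_job(): hands the job in; it is judged then, once.
The state is a dict: "clock": time; "qpos": joint angles; "joint_vel": joint speeds; "joint_torque": joint torques, N m; "tool_pos": TCP position; "orientation": TCP orientation; "wrist_force": force on the tool from outside, world axes, zero at the start; "wrist_torque": the same for the moment, N m; "opening": opening from 0.0 (shut) to 1.0 (fully open); "gripper_force": force on a finger pad.
Only numpy, scipy, OpenCV 4.12 (cv2) and the standard library are available. Lean on these libraries where they do the work, as an engineer would, in place of code of your own. Each camera call takes 0.05 s, during which the arm holds its last target. There are 200 camera calls.

### The job

Turn the carousel by its black bar handle until the empty blue nest points straight at the green-capped post, which marks the loading station (the red-capped post does not). Then take the steel bushing that stands on its own on the bench and stand it upright in the blue nest, leaving the carousel turned to the green post.

Things in the scene. Friction and masses are not known exactly. Their poses are not given: they have to be found in the camera images.
- bushing: Loose light grey steel tube standing upright alone on the bench, left of the carousel: 52 mm outer diameter, 75 mm tall, bore about 40 mm, 0.13 to 0.25 kg. Origin at the centre of its lower end, z up its axis. Grip it across the diameter near the top. Not meant: the bushing lying on its side on the right, and two clamped in the carousel's grey nests.
- blue_nest (a point): Centre of the inner floor of the blue cup on the round aluminium carousel plate (diameter 244, top 28 mm above the bench): 30 mm above the bench, 80 mm from the turning axis. Cup 72 mm wide inside, wall 2.5 mm thick, 10 mm high. Its x axis points to the turning axis, z up. The other 3 nests, 90 degrees apart: yellow (empty) and two grey with clamped bushings 105 mm high.
- handle (a point): Centre of the black bar on the carousel's vertical turning axis, 137 mm above the bench. Bar 16 mm thick along its x (which points away from the blue nest), 60 mm long along y, 34 mm tall. Turns with the plate either way (about 0.1 N m) and stays where left. At the start the blue nest is on the robot's side, 50 to 80 degrees from either post: one grasp and turn suffice.
- green_post: Fixed post with a green cap: the loading station. 46 mm tall, foot 22 mm and cap 20 mm across, standing on the bench just outside the carousel plate, 140 mm from the turning axis. Origin at the centre of its foot. A like post with a red cap stands on the other side of the carousel; which side has which varies.
Things that resemble listed ones, but are neither listed nor needed, are in the scene too. Leave any turquoise look-alike of the bushing alone.

How it is judged:
By the outcome, as a careful person would: the job done as asked, in the order asked, and still so for the second after the job is handed in, with the robot touching nothing.
It also fails if it takes over 53 s, if anything falls off the work surface, if the arm or the gripper's body presses on something with over 40 N, if the wrist force passes 120 N, or if a joint passes its speed limit or range.

## Working session

There is one attempt and no reset: what is moved stays moved. The work goes in short steps, Python scripts to look and compute and a tool call to move; the robot and the scene stay as the last step left them, time stands still between calls to the robot, and variables do not carry over. Pictures are saved under pics/ and viewed, at most 10 in all, crops included, and the job is handed in when it is done.

Besides the shell and the picture viewer there is one more tool, called after ">>>" as name(argument=value, ...) on one line, values as JSON. move_arm: Moves the arm, as the interface text tells. Its arguments: {"type":"object","properties":{"plan":{"type":"array","items":{"type":"array"}},"squeeze":{"type":"number"}},"required":["plan"]}

```bash
mkdir -p pics; cat > h.py <<'E'
import numpy as np, cv2
from cell import observe, read_camera, finish_job
def shot(name,fn=None):
    s=observe(); c=read_camera(name); im=c["image"]
    if fn: cv2.imwrite("pics/"+fn,im[:,:,::-1])
    c["K"]=np.array([[c["fx"],0,c["cx"]],[0,c["fy"],c["cy"]],[0,0,1.]]); c["D"]=np.array(c["distortion"],float)
    if "hand_eye" in c:
        w,x,y,z=s["orientation"]
        from scipy.spatial.transform import Rotation as R
        T=np.eye(4);T[:3,:3]=R.from_quat([x,y,z,w]).as_matrix();T[:3,3]=s["tool_pos"]
        T=T@np.array(c["hand_eye"]); c["R"]=T[:3,:3]; c["o"]=T[:3,3]
    else:
        Rm=cv2.Rodrigues(np.array(c["rvec"],float))[0]; c["R"]=Rm.T; c["o"]=-Rm.T@np.array(c["tvec"],float).ravel()
    return c
def pt(c,px,z):
    p=cv2.undistortPoints(np.array([[px]],float),c["K"],c["D"])[0,0]
    d=c["R"]@np.array([p[0],p[1],1.]); return c["o"]+d*(z-c["o"][2])/d[2]
def proj(c,P):
    Rm=c["R"].T; return cv2.projectPoints(np.array([P],float),cv2.Rodrigues(Rm)[0],-Rm@c["o"],c["K"],c["D"])[0].ravel()
def blobs(c,lo,hi,amin=40):
    h=cv2.cvtColor(c["image"],cv2.COLOR_RGB2HSV); m=cv2.inRange(h,np.array(lo),np.array(hi))
    n,l,st,ce=cv2.connectedComponentsWithStats(m)
    return [(ce[i].round(1),st[i].tolist()) for i in range(1,n) if st[i][4]>=amin]
E
python3 - <<'E'
from h import *
s=observe();print(s["clock"],s["tool_pos"],s["orientation"])
for n in("top","side"):
    c=shot(n,n+"0.png");print(n,c["o"])
    for nm,lo,hi in(("blue",(105,120,50),(125,255,255)),("green",(45,100,50),(80,255,255)),("red",(0,150,70),(8,255,255)),("yel",(20,120,80),(34,255,255)),("turq",(82,80,50),(100,255,255)),("black",(0,0,0),(180,255,45))):
        print(nm,blobs(c,lo,hi))
E
```

```text
0.0 [ 0.27377515 -0.56122079  0.23051703] [-7.79640842e-04  9.74367332e-01  2.24961477e-01 -1.68665096e-04]
top [0.43079489 0.06433643 1.20070298]
blue [(array([462.2,   6.5]), [402, 0, 101, 21, 776]), (array([369.6, 276.6]), [351, 258, 38, 38, 1081])]
green [(array([423.7, 270.9]), [419, 267, 10, 9, 70])]
red [(array([147., 182.]), [117, 163, 50, 34, 812]), (array([298.6, 262.4]), [294, 258, 10, 10, 66])]
yel [(array([141. , 169.1]), [132, 152, 27, 30, 137]), (array([145.4, 234.6]), [101, 201, 90, 67, 3522]), (array([324. , 244.3]), [306, 226, 37, 37, 1063])]
turq [(array([220.8, 192.1]), [206, 178, 31, 29, 491])]
black [(array([ 7.7, 21.8]), [0, 0, 23, 56, 815]), (array([418.9,  30.6]), [191, 0, 371, 86, 3819]), (array([ 12.9, 173.9]), [0, 142, 33, 65, 1595]), (array([ 85.4, 226.6]), [77, 218, 19, 18, 92]), (array([ 64.1, 257.8]), [36, 225, 59, 69, 1761]), (array([ 38. , 267.6]), [33, 260, 11, 17, 66]), (array([ 18. , 420.7]), [0, 366, 47, 114, 3938])]
side [ 0.0131318  -0.57832891  0.49008306]
blue [(array([509.5,  49.1]), [439, 22, 169, 64, 6968]), (array([462.9, 224.4]), [417, 186, 107, 87, 5011]), (array([551.4, 247.3]), [545, 244, 15, 11, 63]), (array([499.4, 288.4]), [485, 274, 29, 28, 103]), (array([616.9, 335.8]), [591, 293, 49, 90, 2872]), (array([319.2, 332.2]), [295, 320, 51, 28, 1036])]
green [(array([374.2, 360.1]), [369, 357, 12, 7, 72])]
red [(array([246.4,   6.1]), [244, 2, 6, 9, 47]), (array([276., 206.]), [255, 188, 36, 40, 851]), (array([284.9, 283.4]), [280, 278, 11, 12, 98])]
yel [(array([225.6,   6.5]), [221, 2, 10, 10, 72]), (array([230.4, 216.9]), [201, 193, 65, 60, 1947]), (array([320.4, 292.3]), [298, 279, 46, 28, 1023])]
turq [(array([304.5, 232.4]), [292, 211, 26, 44, 1011])]
black [(array([235.2, 103. ]), [228, 76, 25, 56, 136]), (array([623.8, 424.2]), [600, 363, 40, 117, 2748])]
```

View pics/top0.png

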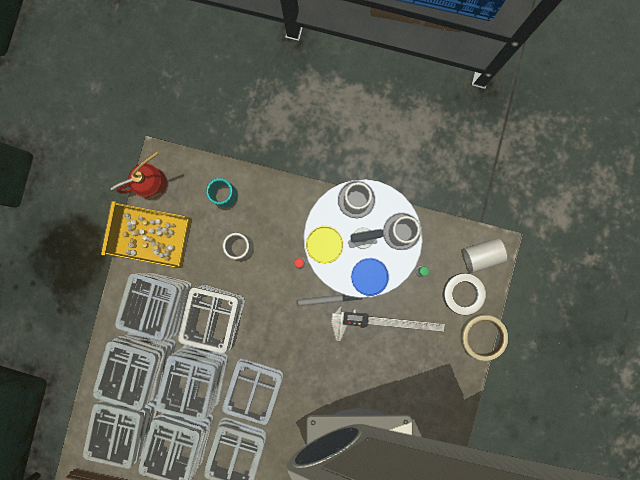

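View pics/side0.png

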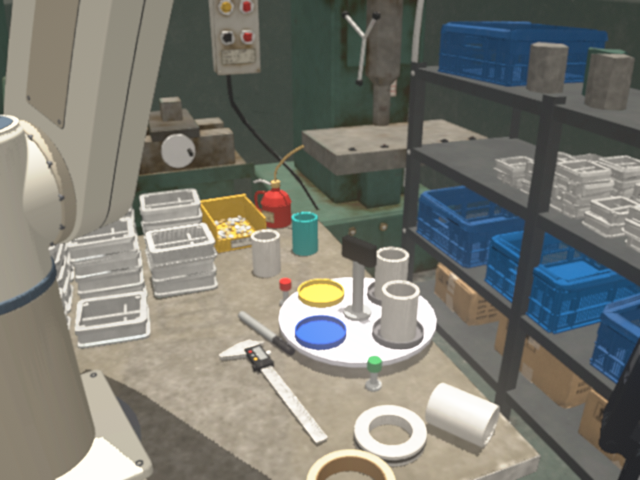

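Top view: a grey tube stands alone at (237,246). The look-alikes are the turquoise tube (220,192), the one lying down (485,255) and two clamped at (357,197) and (402,230). The tube at (237,246) fits: grey, upright and alone, left of the carousel. The blue nest is at (370,277), the green cap at (424,271), the red cap at (299,262) and the black bar at about (367,238).

```bash
python3 - <<'E'
from h import *
c=shot("top"); d=shot("side")
B=pt(c,blobs(c,(105,120,50),(125,255,255))[1][0],.031); Y=pt(c,(324,244.3),.031); G=pt(c,(423.7,270.9),.044); Rd=pt(c,(298.6,262.4),.044)
h=cv2.cvtColor(c["image"],cv2.COLOR_RGB2HSV); m=cv2.inRange(h,(0,0,215),(180,40,255)); m[:,:300]=0;m[:170]=0;m[300:]=0;m[:,428:]=0
cn=np.vstack([k for k in cv2.findContours(m,0,1)[0] if cv2.contourArea(k)>300]); hull=cv2.convexHull(cn)
e=cv2.fitEllipse(hull); C=pt(c,e[0],.028); print("ell",e,"B",B,"Y",Y,"C",C,"G",G,"R",Rd)
# axis from B,Y: midpoint offset
M=(B+Y)/2; v=Y-B; 
print("axis from nests",M[:2]+.5*np.array([v[1],-v[0]]),M[:2]-.5*np.array([v[1],-v[0]]),np.linalg.norm(v[:2])/2**.5)
for p in (B,Y,G,Rd): w=(p-C)[:2]; print(np.linalg.norm(w),np.degrees(np.arctan2(w[1],w[0])))
# bushing: bright ring
roi=c["image"][225:268,215:260]; g=cv2.cvtColor(roi,cv2.COLOR_RGB2GRAY); _,t=cv2.threshold(g,0,255,cv2.THRESH_OTSU)
k=max(cv2.findContours(t,0,1)[0],key=cv2.contourArea); e=cv2.fitEllipse(k); px=np.array(e[0])+[215,225]
print("bush px",px,e[1],pt(c,px,.075),"side foot proj",proj(d,pt(c,px,.075)),proj(c,[*C[:2],.154]))
cv2.imwrite("pics/crop1.png",cv2.resize(c["image"][165:310,190:445,::-1],None,fx=3,fy=3,interpolation=cv2.INTER_CUBIC))
E
```

```text
ell ((362.54742431640625, 238.00106811523438), (116.99883270263672, 117.32283020019531), 120.7042007446289) B [ 0.39834605 -0.0212812   0.031     ] Y [0.46484235 0.07140091 0.031     ] C [ 0.47738323 -0.00771435  0.028     ] G [ 0.40949538 -0.12978082  0.044     ] R [0.42815693 0.12288332 0.044     ]
axis from nests [ 0.47793526 -0.00818829] [0.38525315 0.05830801] 0.0806589458480516
0.08019311060157004 -170.26001618373618
0.08010304627979906 99.0072421804041
0.13967455844594936 -119.080833119402
0.13956711795040067 110.65297638704276
bush px [235.41033363 245.42485046] (25.032934188842773, 25.347145080566406) [0.46234746 0.24610385 0.075     ] side foot proj [265.01353633 234.32536541] [366.75216274 235.24397584]
```

View pics/crop1.png

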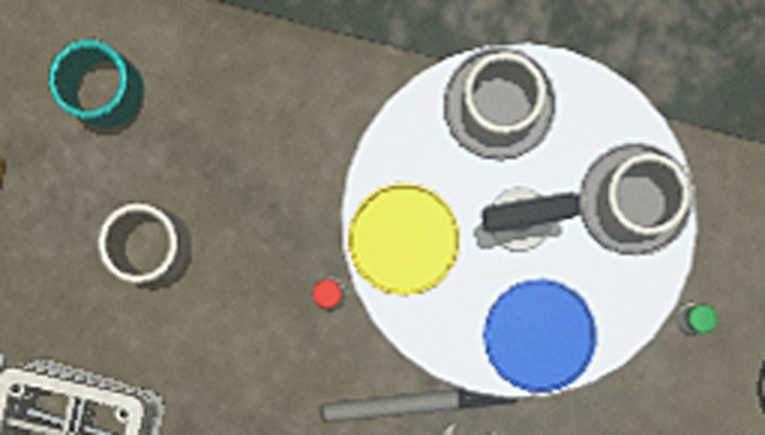

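The crop confirms it: the grey upright tube at crop (137,243) is the bushing, separate from the turquoise one at (90,80). The blue nest sits at about -170.6° and the green post at -119.1°, so the carousel turns about +51.5°. Moving above the handle.

>>> move_arm(plan=[[[14,37,0],[0,0,5],1],[[27,74,0],[0,0,10],1],[[41,111,0],[0,0,15],1],[[54,147,0],[0,0,20],1],[[68,184,0],[0,0,24.5],1]])

```text
clock: 0.62
tool_pos: [0.342, -0.3761, 0.2312]
orientation: [-0.0, 0.904, 0.428, -0.0]
wrist_force: [1.1, 0.3, 0.4]
opening: 1.003
gripper_force: 0.0
```

>>> move_arm(plan=[[[14,37,0],[0,0,5],1],[[27,74,0],[0,0,10],1],[[41,111,0],[0,0,15],1],[[54,147,0],[0,0,20],1],[[68,184,0],[0,0,24.5],1]])

```text
clock: 1.03
tool_pos: [0.4101, -0.192, 0.2314]
orientation: [0.0, 0.792, 0.61, 0.0]
wrist_force: [0.9, 0.4, -0.7]
opening: 0.998
gripper_force: 0.0
```

>>> move_arm(plan=[[[14,37,0],[0,0,5],1],[[27,74,0],[0,0,10],1],[[41,111,0],[0,0,15],1],[[54,147,0],[0,0,20],1],[[68,185,0],[0,0,24.5],1]])

```text
clock: 1.45
tool_pos: [0.4782, -0.0069, 0.2314]
orientation: [0.0, 0.644, 0.765, 0.0]
wrist_force: [1.3, 0.2, 0.8]
opening: 1.0
gripper_force: 0.0
```

```bash
python3 - <<'E'
from h import *
c=shot("wrist","w1.png"); s=observe();print(s["clock"],s["tool_pos"],s["orientation"],s["wrist_force"],s["qpos"])
q=s["orientation"];print("closing deg",np.degrees(2*np.arctan2(q[2],q[1]))-90)
h=cv2.cvtColor(c["image"],cv2.COLOR_RGB2HSV);print(c["o"])
print("pred",proj(c,[.478,-.008,.154]),proj(c,[.398,-.021,.031]))
print(blobs(c,(105,120,50),(125,255,255)),blobs(c,(0,0,0),(180,255,70),300))
E
```

```text
1.5 [ 0.48078749 -0.00145295  0.23178486] [1.77236769e-04 6.41764054e-01 7.66899633e-01 1.95475045e-03] [2.09972714 3.72766032 0.48251398] [-0.02956139  0.20862943  1.9420137   0.00341493  0.98825447 -0.20863679]
closing deg 10.152841971917894
[0.46675762 0.06750326 0.3740354 ]
pred [314.84643198 250.9574624 ] [237.08682372 211.09472941]
[(array([235.6, 211.4]), [198, 176, 76, 72, 4193]), (array([608. , 338.5]), [538, 260, 102, 168, 8276])] [(array([353.6, 400.9]), [0, 55, 640, 425, 70798]), (array([159.9, 168.3]), [143, 141, 35, 54, 947]), (array([313.9, 244.5]), [303, 202, 22, 87, 1705]), (array([629.3, 316.8]), [613, 303, 27, 27, 305])]
```

View pics/w1.png

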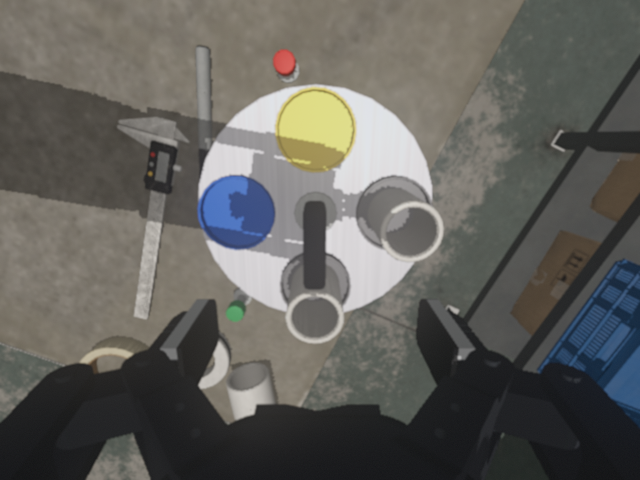

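The wrist view shows the bar at (314,244) and the blue nest at (236,211), both where predicted. The bar is between the fingers. Going down, gripping and turning.

>>> move_arm(plan=[[[0,0,-20],[0,0,0],0.6],[[0,0,-45],[0,0,0],0.6],[[0,0,-75],[0,0,0],0.6],[[0,0,-100],[0,0,0],0.6],[[0,0,-112],[0,0,0],0.6]], squeeze=40)

```text
clock: 1.92
tool_pos: [0.4762, -0.0085, 0.1166]
orientation: [-0.002, 0.646, 0.763, -0.001]
wrist_force: [-0.6, -0.1, 0.2]
opening: 0.599
gripper_force: 0.0
```

>>> move_arm(plan=[[[0,0,0],[0,0,0],0.4],[[0,0,0],[0,0,0],0.2],[[0,0,0],[0,0,0],0],[[0,0,0],[0,0,0],0],[[0,0,0],[0,0,0],0]])

```text
clock: 2.33
tool_pos: [0.4764, -0.009, 0.1198]
orientation: [-0.001, 0.646, 0.763, -0.001]
wrist_force: [-5.3, -2.3, -4.1]
opening: 0.185
gripper_force: 41.4
```

>>> move_arm(plan=[[[0,0,0],[0,0,5],0],[[0,0,0],[0,0,10],0],[[0,0,0],[0,0,15],0],[[0,0,0],[0,0,21],0],[[0,0,0],[0,0,27],0]])

```text
clock: 2.75
tool_pos: [0.4765, -0.009, 0.1198]
orientation: [-0.001, 0.448, 0.894, -0.001]
wrist_force: [-3.8, -2.1, -4.6]
opening: 0.18
gripper_force: 41.3
```

>>> move_arm(plan=[[[0,0,0],[0,0,6],0],[[0,0,0],[0,0,12],0],[[0,0,0],[0,0,17],0],[[0,0,0],[0,0,21.5],0],[[0,0,0],[0,0,24.5],0]])

```text
clock: 3.17
tool_pos: [0.4766, -0.0089, 0.1198]
orientation: [-0.001, 0.248, 0.969, -0.0]
wrist_force: [-4.1, -1.3, -5.3]
opening: 0.186
gripper_force: 41.3
```

>>> move_arm(plan=[[[0,0,0],[0,0,0],0],[[0,0,0],[0,0,0],0],[[0,0,0],[0,0,0],0],[[0,0,0],[0,0,0],0],[[0,0,0],[0,0,0],0]])

```text
clock: 3.58
tool_pos: [0.4766, -0.0089, 0.1198]
orientation: [-0.001, 0.251, 0.968, -0.0]
wrist_force: [-5.5, -1.6, -1.6]
opening: 0.181
gripper_force: 41.6
```

```bash
cat > ang.py <<'E'
from h import *
C=np.array([.4777,-.008]);G=np.array([.4095,-.1298])
def a(v): return np.degrees(np.arctan2(v[1],v[0]))
for n in("side","top","wrist"):
    c=shot(n)
    h=cv2.cvtColor(c["image"],cv2.COLOR_RGB2HSV)
    for nm,lo,hi,off in(("blue",(105,120,50),(125,255,255),0),("yel",(20,120,80),(34,255,255),-1)):
        for b,st in blobs(c,lo,hi,300):
            P=pt(c,b,.031)[:2]; r=np.linalg.norm(P-C)
            if .05<r<.11: print(n,nm,P,"r",r,"ang",a(P-C),"area",st, "green",a(G-C))
    for b,st in blobs(c,(45,100,50),(80,255,255)):
        print(n,"greencap",pt(c,b,.044),st)
s=observe();print(s["clock"],s["tool_pos"],s["wrist_force"],s["wrist_torque"]);q=s["orientation"];print("closing",np.degrees(2*np.arctan2(q[2],q[1]))-90)
E
python3 ang.py
```

```text
side blue [ 0.43860382 -0.07818157] r 0.08033656640846988 ang -119.12095040509095 area [340, 327, 52, 31, 1160] green -119.24596140432712
side yel [0.4091334  0.03260198] r 0.07968625606495824 ang 149.3679360345681 area [282, 300, 48, 30, 1201] green -119.24596140432712
side greencap [ 0.40935879 -0.13043382  0.044     ] [368, 355, 13, 10, 105]
wrist blue [ 0.43724806 -0.08044656] r 0.08297507601439655 ang -119.17765576249387 area [146, 192, 113, 105, 8995] green -119.24596140432712
wrist yel [0.40357437 0.02976533] r 0.08319152066420092 ang 153.00218456349288 area [258, 59, 111, 128, 8039] green -119.24596140432712
wrist greencap [ 0.40901776 -0.12879885  0.044     ] [96, 233, 36, 30, 730]
3.7333 [ 0.4766152  -0.00891621  0.11982914] [-5.43189757 -1.88267211 -0.83703581] [-0.45825485  0.81532906  0.12260364]
closing 60.91558658214228
```

Both views put the blue nest at -119.15° against -119.2° for the green post, so it is aligned. Releasing, rising, and moving to the bushing with a -90° turn.

>>> move_arm(plan=[[[0,0,0],[0,0,0],0.4],[[0,0,0],[0,0,0],0.6],[[0,0,0],[0,0,0],0.6],[[0,0,0],[0,0,0],0.6],[[0,0,5],[0,0,0],0.6]])

```text
clock: 4.15
tool_pos: [0.478, -0.0087, 0.1243]
orientation: [-0.0, 0.251, 0.968, -0.0]
wrist_force: [-0.3, -0.2, -0.1]
opening: 0.602
gripper_force: 0.0
```

>>> move_arm(plan=[[[0,0,15],[0,0,0],0.6],[[0,0,35],[0,0,0],0.6],[[0,0,60],[0,0,0],0.7],[[0,0,85],[0,0,0],1],[[0,0,105],[0,0,0],1]])

```text
clock: 4.57
tool_pos: [0.4785, -0.0087, 0.2316]
orientation: [0.001, 0.25, 0.968, 0.0]
wrist_force: [0.9, 0.4, -0.2]
opening: 0.951
gripper_force: 0.0
```

>>> move_arm(plan=[[[-1,17,0],[0,0,-6],1],[[-2,34,0],[0,0,-12],1],[[-3,51,0],[0,0,-18],1],[[-4,68,0],[0,0,-24],1],[[-5,85,0],[0,0,-30],1]])

```text
clock: 4.98
tool_pos: [0.4731, 0.077, 0.23]
orientation: [0.0, 0.495, 0.869, 0.0]
wrist_force: [0.7, -0.8, -0.3]
opening: 0.996
gripper_force: 0.0
```

>>> move_arm(plan=[[[-1,17,0],[0,0,-6],1],[[-2,34,0],[0,0,-12],1],[[-3,51,0],[0,0,-18],1],[[-4,68,0],[0,0,-24],1],[[-5,85,0],[0,0,-30],1]])

```text
clock: 5.4
tool_pos: [0.468, 0.1622, 0.2299]
orientation: [0.0, 0.703, 0.711, 0.0]
wrist_force: [0.6, -0.0, -0.7]
opening: 1.001
gripper_force: 0.0
```

>>> move_arm(plan=[[[-1,17,0],[0,0,-6],1],[[-2,34,0],[0,0,-12],1],[[-3,51,0],[0,0,-18],1],[[-4,68,0],[0,0,-24],1],[[-4,84,0],[0,0,-30],1]])

```text
clock: 5.82
tool_pos: [0.4639, 0.2463, 0.2298]
orientation: [-0.0, 0.863, 0.505, 0.0]
wrist_force: [0.3, 0.6, -0.1]
opening: 0.997
gripper_force: 0.0
```

>>> move_arm(plan=[[[0,0,0],[0,0,0],1],[[0,0,0],[0,0,0],1],[[0,0,0],[0,0,0],1],[[0,0,0],[0,0,0],1],[[0,0,0],[0,0,0],1]])

```text
clock: 6.23
tool_pos: [0.464, 0.2445, 0.2294]
orientation: [0.0, 0.862, 0.508, -0.0]
wrist_force: [0.1, 0.4, 0.1]
opening: 0.995
gripper_force: 0.0
```

```bash
python3 ang.py; python3 - <<'E'
from h import *
c=shot("wrist","w2.png"); print(proj(c,[.4623,.2461,.075]),proj(c,[.4623,.2461,0]), observe()["qpos"])
E
```

```text
side blue [ 0.44047229 -0.07679033] r 0.0782177225246322 ang -118.42120860151597 area [341, 328, 51, 27, 1063] green -119.24596140432712
side yel [0.40916731 0.03293139] r 0.07982549085658533 ang 149.15208897119538 area [282, 300, 48, 30, 1184] green -119.24596140432712
side greencap [ 0.40974578 -0.13017613  0.044     ] [368, 355, 13, 10, 101]
top blue [ 0.43839213 -0.07824583] r 0.0804958739551953 ang -119.2303246816545 area [379, 239, 38, 37, 1082] green -119.24596140432712
top yel [0.40741832 0.03110323] r 0.08042746560227505 ang 150.90936831499755 area [326, 254, 37, 37, 1076] green -119.24596140432712
top greencap [ 0.40929222 -0.12998104  0.044     ] [419, 267, 10, 9, 69]
wrist yel [0.39242549 0.02546561] r 0.09160616333411935 ang 158.57268931972516 area [332, 368, 59, 39, 912] green -119.24596140432712
6.3833 [0.46405373 0.24481032 0.22934778] [-0.32331603 -0.30029534  0.21153722] [-0.03693922 -0.00620208 -0.07516418]
closing -29.00996692226598
[313.77671833 222.24745097] [314.43202279 205.57061401] [ 4.62925950e-01  2.78949513e-01  1.85221187e+00 -1.12983607e-05
  1.01039146e+00  9.69219394e-01]
```

View pics/w2.png

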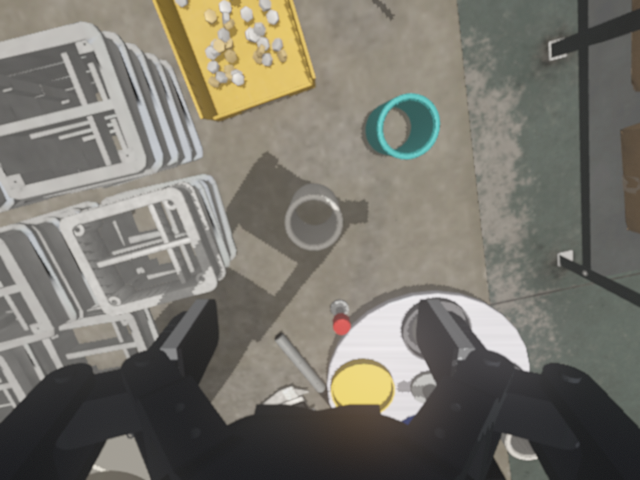

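The bushing ring is at (314,221), where predicted (314,222), and the top view still puts the nest at -119.23°. Going down to grip it.

>>> move_arm(plan=[[[-2,1.5,-20],[0,0,0],0.85],[[-2,1.5,-45],[0,0,0],0.85],[[-2,1.5,-70],[0,0,0],0.85],[[-2,1.5,-95],[0,0,0],0.85],[[-2,1.5,-115],[0,0,0],0.85]])

```text
clock: 6.85
tool_pos: [0.4616, 0.2464, 0.1128]
orientation: [-0.0, 0.862, 0.508, -0.0]
wrist_force: [-0.9, -0.5, 0.0]
opening: 0.844
gripper_force: 0.0
```

>>> move_arm(plan=[[[0,0,-18],[0,0,0],0.85],[[0,0,-36],[0,0,0],0.85],[[0,0,-52],[0,0,0],0.85],[[0,0,-64],[0,0,0],0.85],[[0,0,-69],[0,0,0],0.85]])

```text
clock: 7.27
tool_pos: [0.4613, 0.2463, 0.0438]
orientation: [-0.0, 0.862, 0.508, -0.001]
wrist_force: [-0.4, 0.2, -0.3]
opening: 0.85
gripper_force: 0.0
```

>>> move_arm(plan=[[[0,0,0],[0,0,0],0.85],[[0,0,0],[0,0,0],0.7],[[0,0,0],[0,0,0],0.5],[[0,0,0],[0,0,0],0.4],[[0,0,0],[0,0,0],0.4]], squeeze=40)

```text
clock: 7.68
tool_pos: [0.4628, 0.2471, 0.0463]
orientation: [0.0, 0.862, 0.508, 0.001]
wrist_force: [0.8, -1.1, 3.6]
opening: 0.596
gripper_force: 41.8
```

>>> move_arm(plan=[[[0,0,8],[0,0,0],0.4],[[0,0,24],[0,0,0],0.4],[[0,0,44],[0,0,0],0.4],[[0,0,66],[0,0,0],0.4],[[0,0,90],[0,0,0],0.4]])

```text
clock: 8.1
tool_pos: [0.4612, 0.2465, 0.1362]
orientation: [-0.0, 0.862, 0.508, -0.001]
wrist_force: [-0.7, 0.1, -1.9]
opening: 0.599
gripper_force: 42.5
```

>>> move_arm(plan=[[[0,0,24],[0,0,0],0.4],[[0,0,48],[0,0,0],0.4],[[0,0,70],[0,0,0],0.4],[[0,0,88],[0,0,0],0.4],[[0,0,100],[0,0,0],0.4]])

```text
clock: 8.52
tool_pos: [0.4622, 0.247, 0.238]
orientation: [0.0, 0.862, 0.508, 0.001]
wrist_force: [-0.1, -0.1, -2.5]
opening: 0.597
gripper_force: 42.5
```

>>> move_arm(plan=[[[-1,-14,0],[0,0,0],0.4],[[-2,-34,0],[0,0,0],0.4],[[-4,-57,0],[0,0,0],0.4],[[-6,-82,0],[0,0,0],0.4],[[-8,-108,0],[0,0,0],0.4]])

```text
clock: 8.93
tool_pos: [0.4527, 0.1372, 0.2348]
orientation: [-0.0, 0.861, 0.508, -0.001]
wrist_force: [0.2, -0.7, -2.0]
opening: 0.595
gripper_force: 42.5
```

>>> move_arm(plan=[[[-2,-26,0],[0,0,0],0.4],[[-4,-52,0],[0,0,0],0.4],[[-6,-78,0],[0,0,0],0.4],[[-7,-102,0],[0,0,0],0.4],[[-9,-126,0],[0,0,0],0.4]])

```text
clock: 9.35
tool_pos: [0.4436, 0.0111, 0.2348]
orientation: [-0.0, 0.862, 0.507, -0.001]
wrist_force: [-0.2, -0.4, -2.0]
opening: 0.595
gripper_force: 42.5
```

>>> move_arm(plan=[[[-2,-24,0],[0,0,0],0.4],[[-4,-48,0],[0,0,0],0.4],[[-5,-68,0],[0,0,0],0.4],[[-6,-82,0],[0,0,0],0.4],[[-7,-90,0],[0,0,0],0.4]])

```text
clock: 9.77
tool_pos: [0.4366, -0.0789, 0.2348]
orientation: [-0.0, 0.862, 0.507, -0.001]
wrist_force: [0.1, -0.5, -2.1]
opening: 0.596
gripper_force: 42.5
```

>>> move_arm(plan=[[[0,0,0],[0,0,0],0.4],[[0,0,0],[0,0,0],0.4],[[0,0,0],[0,0,0],0.4],[[0,0,0],[0,0,0],0.4],[[0,0,0],[0,0,0],0.4]])

```text
clock: 10.18
tool_pos: [0.438, -0.0765, 0.2353]
orientation: [-0.0, 0.861, 0.508, -0.0]
wrist_force: [-2.0, -0.3, -1.1]
opening: 0.597
gripper_force: 42.5
```

```bash
python3 - <<'E'
from h import *
c=shot("side","s2.png"); s=observe();print(s["clock"],s["tool_pos"],s["opening"])
p=s["tool_pos"];print("expect bushing bottom/top",proj(c,[p[0],p[1],p[2]-.045]),proj(c,[p[0],p[1],p[2]+.03]))
print([b for b in blobs(c,(105,120,50),(125,255,255)) if 330<b[0][0]<400])
E
```

```text
10.2333 [ 0.43805256 -0.07658924  0.23530307] 0.597777752952048
expect bushing bottom/top [368.36765395 239.77765623] [370.14508535 185.01036629]
[(array([366.9, 341. ]), [341, 328, 52, 27, 988])]
```

View pics/s2.png

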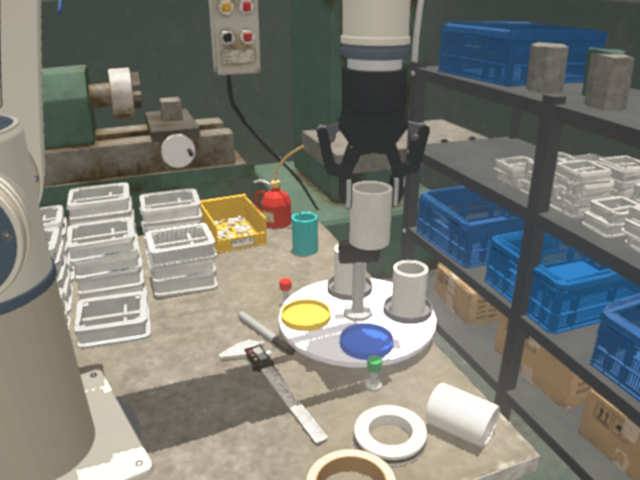

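The bushing hangs upright at (370,215), above the blue nest at (367,341). Lowering it.

>>> move_arm(plan=[[[0,-1,-15],[0,0,0],0.4],[[0,-1,-35],[0,0,0],0.4],[[0,-1,-55],[0,0,0],0.4],[[0,-1,-75],[0,0,0],0.4],[[0,-1,-92],[0,0,0],0.4]])

```text
clock: 10.65
tool_pos: [0.4379, -0.0778, 0.1423]
orientation: [-0.0, 0.861, 0.508, -0.0]
wrist_force: [0.0, 0.3, -1.9]
opening: 0.599
gripper_force: 42.5
```

>>> move_arm(plan=[[[0,0,-16],[0,0,0],0.4],[[0,0,-32],[0,0,0],0.4],[[0,0,-46],[0,0,0],0.4],[[0,0,-56],[0,0,0],0.4],[[0,0,-62],[0,0,0],0.4]])

```text
clock: 11.07
tool_pos: [0.4377, -0.0778, 0.0803]
orientation: [-0.0, 0.861, 0.508, -0.001]
wrist_force: [-0.2, -0.9, -2.8]
opening: 0.595
gripper_force: 42.5
```

>>> move_arm(plan=[[[0,0,-1],[0,0,0],0.4],[[0,0,-2],[0,0,0],0.4],[[0,0,-3],[0,0,0],0.4],[[0,0,-4],[0,0,0],0.4],[[0,0,-4],[0,0,0],0.4]])

```text
clock: 11.48
tool_pos: [0.4383, -0.0783, 0.0777]
orientation: [0.0, 0.862, 0.508, 0.0]
wrist_force: [-0.3, -0.2, -1.8]
opening: 0.596
gripper_force: 42.5
```

```bash
python3 - <<'E'
from h import *
c=shot("side"); s=observe();print(s["clock"],s["tool_pos"],s["opening"],s["wrist_force"])
cv2.imwrite("pics/s3.png",cv2.resize(c["image"][200:420,240:480,::-1],None,fx=2.5,fy=2.5))
E
python3 ang.py
```

```text
11.5333 [ 0.43829359 -0.07829087  0.07773593] 0.5953740933947702 [-0.39284693 -0.47548519 -3.03141878]
side yel [0.40900796 0.03269163] r 0.07983986712595796 ang 149.35844878816386 area [282, 300, 48, 30, 1191] green -119.24596140432712
side greencap [ 0.40838816 -0.13241872  0.044     ] [369, 357, 12, 8, 76]
top yel [0.40741716 0.03089912] r 0.0803294381614015 ang 151.0369873274723 area [326, 254, 37, 37, 1078] green -119.24596140432712
wrist blue [ 0.44458489 -0.06131258] r 0.06276018994266909 ang -121.84648531165739 area [252, 208, 130, 83, 3544] green -119.24596140432712
wrist yel [0.39758232 0.03709528] r 0.09193708721739094 ang 150.62644805682223 area [79, 40, 154, 159, 13742] green -119.24596140432712
11.6833 [ 0.43815589 -0.07827109  0.0775784 ] [-1.0207876   0.35618132 -2.70830119] [-0.00447444 -0.01681981  0.03675406]
closing -29.00259619985031
```

View pics/s3.png

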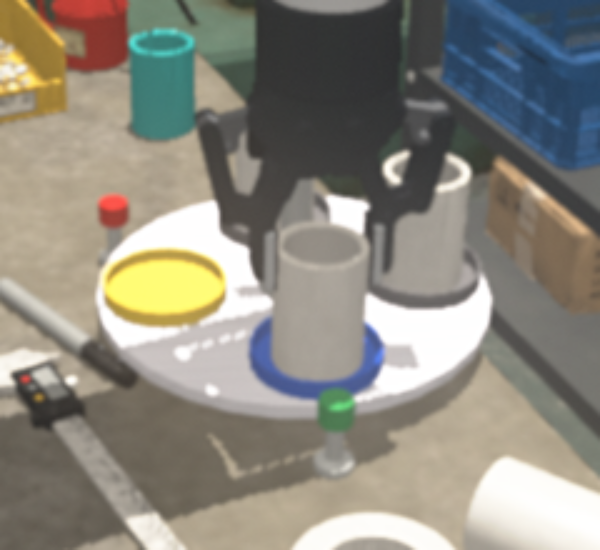

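The bushing is inside the blue cup, about 2 mm above its floor. Lowering until it touches.

>>> move_arm(plan=[[[0,0,-0.5],[0,0,0],0.4],[[0,0,-1],[0,0,0],0.4],[[0,0,-1.5],[0,0,0],0.4],[[0,0,-2],[0,0,0],0.4],[[0,0,-2],[0,0,0],0.4]])

```text
clock: 12.1
tool_pos: [0.4388, -0.0784, 0.0761]
orientation: [0.001, 0.862, 0.508, 0.001]
wrist_force: [-1.1, 0.5, 10.9]
opening: 0.597
gripper_force: 43.7
```

Contact at 11 N. Opening gradually, then rising.

>>> move_arm(plan=[[[0,0,0],[0,0,0],0.62],[[0,0,0],[0,0,0],0.66],[[0,0,0],[0,0,0],0.72],[[0,0,0],[0,0,0],0.8],[[0,0,0],[0,0,0],0.85]])

```text
clock: 12.52
tool_pos: [0.438, -0.0782, 0.0752]
orientation: [-0.0, 0.862, 0.508, -0.0]
wrist_force: [-0.5, 0.3, -0.3]
opening: 0.852
gripper_force: 0.0
```

>>> move_arm(plan=[[[0,0,4],[0,0,0],0.85],[[0,0,14],[0,0,0],0.85],[[0,0,30],[0,0,0],0.85],[[0,0,50],[0,0,0],0.85],[[0,0,75],[0,0,0],0.85]])

```text
clock: 12.93
tool_pos: [0.4372, -0.078, 0.1511]
orientation: [-0.001, 0.862, 0.508, -0.001]
wrist_force: [0.4, 0.2, -0.2]
opening: 0.849
gripper_force: 0.0
```

>>> move_arm(plan=[[[0,0,25],[0,0,0],0.85],[[0,0,50],[0,0,0],0.85],[[0,0,75],[0,0,0],0.85],[[0,0,95],[0,0,0],0.85],[[0,0,110],[0,0,0],0.85]])

```text
clock: 13.35
tool_pos: [0.4384, -0.0783, 0.2633]
orientation: [0.001, 0.862, 0.508, 0.001]
wrist_force: [0.9, 0.1, -0.1]
opening: 0.849
gripper_force: 0.0
```

```bash
python3 ang.py; python3 - <<'E'
from h import *
c=shot("wrist")
cv2.imwrite("pics/w3.png",c["image"][:,:,::-1]); print(proj(c,[.4384,-.0782,.105]),proj(c,[.4384,-.0782,.03]))
E
```

```text
side yel [0.40853049 0.03197317] r 0.07988914321404256 ang 149.9763125844927 area [282, 300, 48, 31, 1187] green -119.24596140432712
side greencap [ 0.40784718 -0.13470417  0.044     ] [369, 359, 12, 6, 47]
top yel [0.40700587 0.03028959] r 0.0803974632097052 ang 151.5589915075441 area [326, 254, 38, 38, 1085] green -119.24596140432712
wrist blue [ 0.46497073 -0.06651625] r 0.059884775382560915 ang -102.27257803395807 area [311, 173, 38, 29, 419] green -119.24596140432712
wrist blue [ 0.43490172 -0.08564202] r 0.08865650161240511 ang -118.86468541722492 area [298, 203, 34, 22, 555] green -119.24596140432712
wrist yel [0.3883791  0.03612384] r 0.099624978818051 ang 153.7109829227741 area [200, 93, 73, 75, 1421] green -119.24596140432712
wrist greencap [ 0.4079697  -0.13152164  0.044     ] [308, 255, 13, 13, 90]
13.5 [ 0.43855166 -0.07832696  0.261829  ] [-0.12349498 -0.0131764  -0.20189671] [ 0.01934374 -0.0249022  -0.03188072]
closing -29.000196995211198
[315.41100289 222.01091604] [315.53911949 205.55850046]
```

View pics/w3.png

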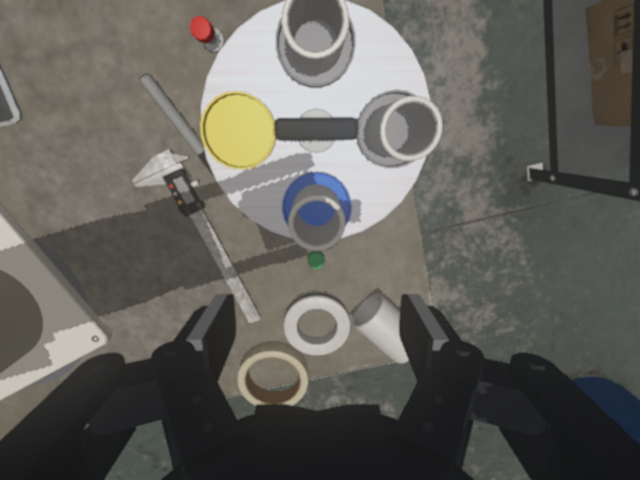

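The bushing stands upright in the blue cup, with its ring at (316,220). Nest, bar and green cap (316,260) are in line, and the drift is about 0.6°.

```bash
python3 -c "from cell import finish_job; print(finish_job())"
```

```text
the job is handed in; nothing more can be done
None
```

I turned the blue nest to the green post (within about 0.6° by the last camera check), stood the steel bushing upright in it, and handed the job in at about 13.5 s; no verdict came back.

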